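# Move the furniture feet to the oiling rack in reverse order

### The job

Move the four pine furniture feet from the grey trays of the saw rack to the plywood oiling rack, one in each bay, standing upright and flat on the bay floor, in reverse order: as seen from the robot, the foot that stood leftmost on the saw rack ends rightmost on the oiling rack, and so on along the row, so that the last one sawn is the first one oiled. Do not knock any foot over on the way.

Things in the scene. Friction and masses are not known exactly. Their poses are not given: they have to be found in the camera images.
- foot_bun: Bun foot: squat, round, pine; 56 mm high, widest (49 mm diameter) with upright sides from 24 to 40 mm above its underside, 40 mm diameter at the underside. Stands upright in its tray at the start, off centre by up to 4 mm and turned up to 0.4 rad from it. Origin: centre of the underside, z up. About 0.05 to 0.1 kg.
- foot_square: Square foot: pine; a 36 x 36 mm square post on a 50 x 50 x 12 mm square plinth, 74 mm high in all. Its x and y axes are square to the post's sides. Stands upright in its tray at the start, off centre by up to 4 mm and turned up to 0.4 rad from it. Origin: centre of the underside, z up. About 0.05 to 0.1 kg.
- foot_turned: Turned foot: slim, round, pine, the tallest; 82 mm high; 42 mm diameter base 12 mm high, plain barrel of 33 mm diameter from 16 to 66 mm above the underside and a 24 mm diameter spigot, 12 mm high, on top of that. Stands upright in its tray at the start, off centre by up to 4 mm and turned up to 0.4 rad from it. Origin: centre of the underside, z up. About 0.05 to 0.1 kg.
- foot_stepped: Stepped foot: pine block 32 mm (its x) by 54 mm (its y, the long way) and 46 mm high, with a 32 x 27 mm step on its -y half rising to 70 mm. Stands upright in its tray at the start, off centre by up to 4 mm and turned up to 0.4 rad from it. Origin: centre of the underside, z up. About 0.05 to 0.1 kg.
- tray_bun: The fixed grey painted tray in which the bun foot stands at the start, one of four alike on the saw rack, 84 mm apart centre to centre; it stays and so marks that foot's old place in the row. 82 x 82 mm outside, 70 x 70 mm inside, floor 6 mm thick, rim 16 mm above its underside. Origin: centre of its underside (12 mm above the table); inner floor 18 mm above the table, rim 28 mm.
- tray_square: The fixed grey painted tray in which the square foot stands at the start, one of four alike on the saw rack, 84 mm apart centre to centre; it stays and so marks that foot's old place in the row. 82 x 82 mm outside, 70 x 70 mm inside, floor 6 mm thick, rim 16 mm above its underside. Origin: centre of its underside (12 mm above the table); inner floor 18 mm above the table, rim 28 mm.
- tray_turned: The fixed grey painted tray in which the turned foot stands at the start, one of four alike on the saw rack, 84 mm apart centre to centre; it stays and so marks that foot's old place in the row. 82 x 82 mm outside, 70 x 70 mm inside, floor 6 mm thick, rim 16 mm above its underside. Origin: centre of its underside (12 mm above the table); inner floor 18 mm above the table, rim 28 mm.
- tray_stepped: The fixed grey painted tray in which the stepped foot stands at the start, one of four alike on the saw rack, 84 mm apart centre to centre; it stays and so marks that foot's old place in the row. 82 x 82 mm outside, 70 x 70 mm inside, floor 6 mm thick, rim 16 mm above its underside. Origin: centre of its underside (12 mm above the table); inner floor 18 mm above the table, rim 28 mm.
- saw_rack: The rack the feet come from: fixed black base board 92 x 346 x 12 mm carrying the four grey trays in a row along its y axis, centres at y = -126, -42, 42 and 126 mm in an order that varies. Origin: centre of the underside, on the table. x points away from the robot, y to its left, within 0.15 rad; it may be the nearer or the farther of the two racks.
- oil_rack: The empty rack the feet go to: fixed, one piece, plywood board 92 x 350 mm with dark wooden rims; four open square bays in a row along its y axis, centres at x = 0 and y = -126, -42, 42 and 126 mm, each 70 x 70 mm inside; bay floor 18 mm and rims 30 mm above the table. Origin: centre of the underside, on the table. x points away from the robot, y to its left, within 0.15 rad.
Not all that is in view belongs to the job. Leave any purple look-alike of the foot_bun alone.

How it is judged (in metres and radians):
At the end, for the whole second after the job is handed in: Each foot stands in the oiling rack's bay that mirrors its old place in the row (leftmost to rightmost): within 17 mm of the bay centre each way (any foot standing flat between the rims is), underside within 4 mm of the bay floor, upright within 0.08 rad, at rest (((y of tray_bun in the frame of saw_rack between -0.156 and -0.096 m and y of foot_bun in the frame of oil_rack between 0.109 and 0.143 m) or (y of tray_bun in the frame of saw_rack between -0.072 and -0.012 m and y of foot_bun in the frame of oil_rack between 0.025 and 0.059 m) or (y of tray_bun in the frame of saw_rack between 0.012 and 0.072 m and y of foot_bun in the frame of oil_rack between -0.059 and -0.025 m) or (y of tray_bun in the frame of saw_rack between 0.096 and 0.156 m and y of foot_bun in the frame of oil_rack between -0.143 and -0.109 m)) and x of foot_bun in the frame of oil_rack between -0.017 and 0.017 m and z of foot_bun in the frame of oil_rack between 0.014 and 0.022 m and angle between each of foot_bun, foot_square, foot_turned, foot_stepped's own z axis and vertical below 0.08 rad and linear speed of each of foot_bun, foot_square, foot_turned, foot_stepped below 0.02 m/s and angular speed of each of foot_bun, foot_square, foot_turned, foot_stepped below 0.2 rad/s and ((y of tray_square in the frame of saw_rack between -0.156 and -0.096 m and y of foot_square in the frame of oil_rack between 0.109 and 0.143 m) or (y of tray_square in the frame of saw_rack between -0.072 and -0.012 m and y of foot_square in the frame of oil_rack between 0.025 and 0.059 m) or (y of tray_square in the frame of saw_rack between 0.012 and 0.072 m and y of foot_square in the frame of oil_rack between -0.059 and -0.025 m) or (y of tray_square in the frame of saw_rack between 0.096 and 0.156 m and y of foot_square in the frame of oil_rack between -0.143 and -0.109 m)) and x of foot_square in the frame of oil_rack between -0.017 and 0.017 m and z of foot_square in the frame of oil_rack between 0.014 and 0.022 m and ((y of tray_turned in the frame of saw_rack between -0.156 and -0.096 m and y of foot_turned in the frame of oil_rack between 0.109 and 0.143 m) or (y of tray_turned in the frame of saw_rack between -0.072 and -0.012 m and y of foot_turned in the frame of oil_rack between 0.025 and 0.059 m) or (y of tray_turned in the frame of saw_rack between 0.012 and 0.072 m and y of foot_turned in the frame of oil_rack between -0.059 and -0.025 m) or (y of tray_turned in the frame of saw_rack between 0.096 and 0.156 m and y of foot_turned in the frame of oil_rack between -0.143 and -0.109 m)) and x of foot_turned in the frame of oil_rack between -0.017 and 0.017 m and z of foot_turned in the frame of oil_rack between 0.014 and 0.022 m and ((y of tray_stepped in the frame of saw_rack between -0.156 and -0.096 m and y of foot_stepped in the frame of oil_rack between 0.109 and 0.143 m) or (y of tray_stepped in the frame of saw_rack between -0.072 and -0.012 m and y of foot_stepped in the frame of oil_rack between 0.025 and 0.059 m) or (y of tray_stepped in the frame of saw_rack between 0.012 and 0.072 m and y of foot_stepped in the frame of oil_rack between -0.059 and -0.025 m) or (y of tray_stepped in the frame of saw_rack between 0.096 and 0.156 m and y of foot_stepped in the frame of oil_rack between -0.143 and -0.109 m)) and x of foot_stepped in the frame of oil_rack between -0.017 and 0.017 m and z of foot_stepped in the frame of oil_rack between 0.014 and 0.022 m); the robot touches nothing.
It fails at once if a foot is tipped over (leans more than 0.7 rad) (angle between any of foot_bun, foot_square, foot_turned, foot_stepped's own z axis and vertical above 0.7 rad).
It also fails if it takes over 99 s, if anything falls off the work surface, if the arm or the gripper's body presses on something with over 40 N, if the wrist force passes 120 N, or if a joint passes its speed limit or range.

### The arm

A 6-joint arm with a two-finger parallel gripper is mounted at the origin on the work surface. World frame = base frame: x ahead of the robot, y to its left, z up, the work surface at z = 0. Lengths are in mm, angles in rad, forces in N, time in s.
With the tool pointing down it reaches from about 350 to 775 mm from the base axis. Payload 7.3 kg.
Tool frame: the origin (TCP) lies at the very end of the fingers, on their centre line; the grasp point (between the pads) lies 19 mm behind it; z points along the fingers, y is the line along which they close (so a half turn about z gives the same grasp; the last joint's range is limited). The gripper opens to 92 mm and grips with 3 to 60 N. Pads are 19 mm wide; open, the fingers measure 130 mm over their backs; the gripper's body (75 mm by 190 mm) begins 47 mm behind the grasp point.
Start: joints at [1.194, 0.342, 1.524, -0, 1.275, -0.146], TCP at [120.081, 511.104, 202.941] pointing down, gripper open.
Joint ranges: [-2.53, 2.53], [-0.77, 2.02], [0.04, 2.7], [-1, 4.14], [0.28, 2.66], [-3.11, 3.11]. Speed limits (rad/s): [2.57, 2.57, 3.14, 3.14, 3.14, 3.14].

### API

Orientations are given as [roll, pitch, yaw] about the fixed x, y, z axes, in that order (R = Rz(yaw) Ry(pitch) Rx(roll)).
In Python, from plant import get_obs, vision, workorder gives the robot as it stands.
- The arm moves only by the shell command python3 -m pendant 'ROWS' [OPENING]. ROWS is a JSON object of lists of equal length, an entry for each row: "dp": the shift along the tool's x, y, z in m, a list of three; "rotation": the turn, a rotation vector about the tool's x, y, z in rad, a list of three. A call has 1 to 8 rows; each row is the pose to reach, as a shift and turn from the pose commanded when the call began, along the tool's axes at that moment; what a row does not reach only later rows make up. A row lasts 1/8 s, in which the tool goes at most 62.5 mm and 10.7 degrees, less where a joint would pass 70% of its speed; a pose out of reach is approached as far as the arm can. A call with a gripper value outside its range is refused whole. OPENING is the finger opening in m, from 0 to 0.0918, set as the call begins (- or left out, the last holds). The fingers move at their own pace and stop on an object; the grip force is fixed at half the most. Time passes only in rows, so rows that repeat a pose let the fingers close. It gives the time, the measured TCP pose, the force, the opening and the grip force at its end, in the units of the state.
- get_obs(): the state, without advancing time (a new reading comes with each control period).
- vision.capture(name): name is "scene" or "top"; returns a dict with "pixels" (384x512x3 uint8, red, green, blue), "vfov" (degrees; the focal length in pixels is half the picture's height over the tangent of half this angle, whatever the lens; pixels are square), "cx", "cy" (the principal point, pixels), "pose" (4x4, takes a point from camera to world coordinates). Camera axes: x right, y up, looking along -z (the intrinsics and any distortion apply to the point x, -y, -z); pixel columns grow to the right and rows downward; lengths in mm; the calibration is good to about 2 mm. A picture is of the moment at which its call begins. There is no depth.
- workorder.close_job(): hands the job in; it is judged then, once.
The state is a dict: "time": time; "joint_positions": joint angles; "dq": joint speeds; "tau": joint torques, N m; "tool_pos": TCP position; "tcp_rot": TCP orientation; "contact_force": force on the tool from outside, world axes, zero at the start; "moment": the same for the moment, N m; "grip_width": finger opening in mm; "finger_force": force on a finger pad.
Only numpy, scipy, OpenCV 4.12 (cv2) and the standard library are available. Lean on these libraries where they do the work, as an engineer would, in place of code of your own. Each camera call takes 0.05 s, during which the arm holds its last target. There are 200 camera calls.

## Working session

There is one attempt and no reset: what is moved stays moved. The work goes in short steps, Python scripts to look and compute and a shell command to move; the robot and the scene stay as the last step left them, time stands still between calls to the robot, and variables do not carry over. Pictures are saved under pics/ and viewed, at most 14 in all, crops included, and the job is handed in when it is done.

```bash
mkdir -p pics; ls
python3 - <<'E'
from plant import get_obs, vision
import cv2
print(get_obs())
for n in("scene","top"):
    c=vision.capture(n); print(n,{k:v for k,v in c.items() if k!="pixels"})
    cv2.imwrite(f"pics/{n}0.png",c["pixels"][:,:,::-1])
E
```

```text
pics
{'time': 0.0, 'joint_positions': array([ 1.19400019e+00,  3.42733494e-01,  1.52499392e+00,  9.40059165e-06,
        1.27536231e+00, -1.45988061e-01]), 'dq': array([ 0.00022342, -0.00058791, -0.00040762,  0.00097002, -0.00082367,
       -0.00121606]), 'tau': array([ 5.30632315e-04, -4.31222713e+01, -2.44233209e+01,  7.19577447e-02,
        5.54866449e-02, -5.80361939e-05]), 'tool_pos': array([119.91420653, 510.69039935, 202.24744171]), 'tcp_rot': array([-3.14011281e+00, -2.26672609e-04,  2.91078166e+00]), 'contact_force': array([-0.04632721, -0.10198208,  0.0449516 ]), 'moment': array([-0.01166887, -0.01402479,  0.00409084]), 'finger_force': 0.0, 'grip_width': 91.97353555519058}
scene {'vfov': 42.32592868836365, 'cx': 255.59094058465874, 'cy': 187.6999349690207, 'pose': array([[-5.00336363e-01, -6.69818640e-01,  5.48640605e-01,
         1.06683205e+03],
       [ 8.65710903e-01, -3.76454364e-01,  3.29888988e-01,
         3.10962793e+02],
       [-1.44276437e-02,  6.40019610e-01,  7.68223107e-01,
         8.31006516e+02],
       [ 0.00000000e+00,  0.00000000e+00,  0.00000000e+00,
         1.00000000e+00]])}
top {'vfov': 54.11127343192799, 'cx': 253.3674523618003, 'cy': 192.8003324831983, 'pose': array([[-2.30873724e-03,  9.97896678e-01, -6.47834067e-02,
         4.46573217e+02],
       [-9.99882378e-01, -3.28590350e-03, -1.49810972e-02,
        -3.27443885e+01],
       [-1.51624592e-02,  6.47411993e-02,  9.97786890e-01,
         6.83138142e+02],
       [ 0.00000000e+00,  0.00000000e+00,  0.00000000e+00,
         1.00000000e+00]])}
```

View pics/scene0.png

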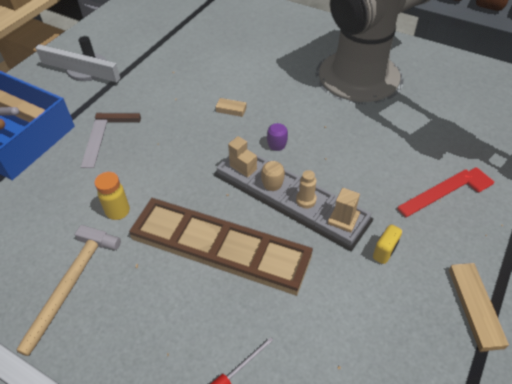

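View pics/top0.png

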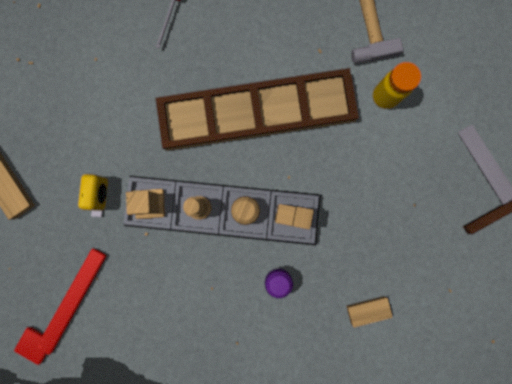

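Saw rack (near), left to right as the robot sees it: square (145,204), turned (197,208), bun (245,210), stepped (294,216). The oil rack is the farther one, spanning (158,97) to (357,121). The purple look-alike is at (279,283). Loose wood at (370,312) and (10,190) isn't part of the job. Next, a close crop.

Run:
```python
import cv2
t=cv2.imread("pics/top0.png")
def crop(x0,y0,w,h,s,n):
    c=cv2.resize(t[y0:y0+h,x0:x0+w],None,fx=s,fy=s,interpolation=cv2.INTER_CUBIC)
    for i in range(0,w,10): cv2.putText(c,str(x0+i),(i*s,8),0,.28,(0,255,255)) if i%20==0 else 0; cv2.line(c,(i*s,10),(i*s,14),(0,255,255))
    for i in range(0,h,10): cv2.putText(c,str(y0+i),(0,i*s+4),0,.28,(0,255,255))
    cv2.imwrite(n,c)
crop(120,170,200,80,4,"pics/saw.png")
crop(150,65,210,90,3,"pics/oil.png")
```

```text
(no output)
```

View pics/saw.png

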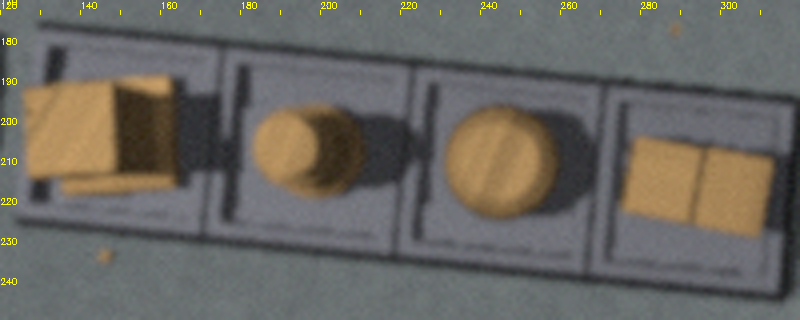

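View pics/oil.png

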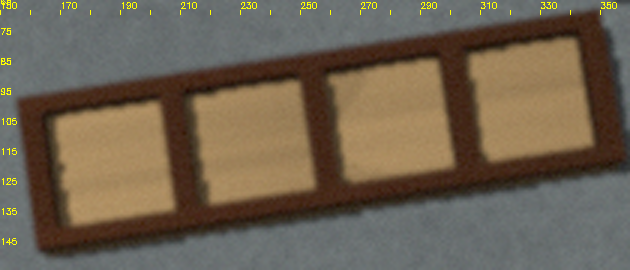

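The crop confirms square, turned, bun and stepped from left to right. The stepped foot's taller half is on its right. The target order on the oil rack, left to right, is therefore stepped, bun, turned, square. Now I'll fit the poses.

```bash
cat > h.py <<'E'
import numpy as np, json
from scipy.spatial.transform import Rotation as Ro
from scipy.optimize import least_squares
from plant import get_obs, vision
POSE=np.array([[-2.30873724e-03,9.97896678e-01,-6.47834067e-02,446.573217],[-9.99882378e-01,-3.28590350e-03,-1.49810972e-02,-32.7443885],[-1.51624592e-02,6.47411993e-02,9.97786890e-01,683.138142],[0,0,0,1]])
F=192/np.tan(np.radians(54.11127343192799/2)); C=(253.36745,192.80033)
def proj(p):
    q=(np.atleast_2d(p)-POSE[:3,3])@POSE[:3,:3]
    return np.c_[C[0]+F*q[:,0]/-q[:,2], C[1]-F*q[:,1]/-q[:,2]]
def ray(uv,z):
    uv=np.atleast_2d(uv); d=np.c_[(uv[:,0]-C[0])/F,-(uv[:,1]-C[1])/F,-np.ones(len(uv))]@POSE[:3,:3].T
    return (POSE[:3,3]+d*((z-POSE[2,3])/d[:,2])[:,None])[:,:2]
def fit(uv,loc,z,x0):   # planar pose of known points at height z
    loc=np.array(loc,float)
    def w(s): c,n=np.cos(s[2]),np.sin(s[2]); return np.c_[loc@np.array([[c,n],[-n,c]])+s[:2],np.broadcast_to(z,len(loc))]
    r=least_squares(lambda s:(proj(w(s))-uv).ravel(),x0); return r.x,r.fun.reshape(-1,2)
def to(x,y,z,yaw):      # print tool-frame move from the present pose
    o=get_obs(); R=Ro.from_euler('xyz',o['tcp_rot']); T=Ro.from_euler('xyz',[np.pi,0,yaw])
    print('t',round(o['time'],2),'dp mm',(R.inv().apply(np.array([x,y,z])-o['tool_pos'])).round(1),'rot',(R.inv()*T).as_rotvec().round(3),'q',o['joint_positions'].round(2),'width',round(o['grip_width'],1))
E
python3 - <<'E'
from h import *
q=lambda a,b:[(a,b),(a,-b),(-a,-b),(-a,b)]   # TL,TR,BR,BL in image
s4=lambda L:np.array(L)/4+[120,170]
print('oil',*fit(np.array([(20,100),(600,12),(625,165),(42,250)])/3+[150,65],q(46,175),30,[520,0,0]))
print('saw',*fit(s4([(40,22),(800,97),(785,298),(18,222)]),q(46,173),12,[420,0,0]))
print('sq',*fit(s4([(23,88),(115,80),(118,178),(28,180)]),q(18,18),92,[420,100,0]))
print('turned',ray(s4([284,143]),100)); print('bun',ray(s4([500,161]),60))
L=[(16,0),(16,-27),(-16,-27),(-16,0),(16,27),(-16,27)]
print('stp',*fit(s4([(705,148),(773,157),(762,237),(692,224),(635,137),(622,207)]),L,np.array([88,88,88,88,64,64]),[400,-100,0]))
E
```

```text
oil [ 6.37664329e+02 -2.98474295e+01  1.43780691e-01] [[-7.74265023e-01 -1.75278528e-01]
 [ 9.79589667e-01  1.09037995e-03]
 [ 1.17371863e+00 -4.23551758e-01]
 [-1.40149672e+00  5.20324257e-01]]
saw [ 4.59978693e+02  3.31504289e+01 -1.00166632e-01] [[-0.47845658 -0.49295968]
 [ 1.13220925 -0.72153387]
 [ 0.3913198   0.69590104]
 [-1.07076474  0.44628835]]
sq [4.69629983e+02 1.58945594e+02 5.54518512e-02] [[ 0.26751597  0.17919894]
 [-0.12243265  0.84659583]
 [ 0.02857366 -0.9197561 ]
 [-0.17199163 -0.09753761]]
turned [[464.57348332  73.05727136]]
bun [[458.1045388   -9.45602961]]
stp [ 4.48034175e+02 -8.90581038e+01 -1.82982441e-01] [[ 0.27638874 -0.7982625 ]
 [ 0.15454026  0.01883191]
 [-0.55210324  0.04487302]
 [ 0.01830414  0.19345379]
 [ 0.14121675 -0.56418594]
 [-0.03237896  1.12014427]]
```

Each foot sits within 4 mm of its tray centre, which agrees with the rack fit. First target: the stepped foot.

```bash
python3 -c "
from h import *
to(448,-89,202,np.pi/2-.183)"
```

```text
t 0.1 dp mm [-456.5 -508.8    0.9] rot [-1.000e-03  1.000e-03  1.523e+00] q [ 1.19  0.34  1.52 -0.    1.28 -0.15] width 92.0
```

```bash
python3 -m pendant '{"dp":[[-0.039,-0.024,0],[-0.078,-0.048,0],[-0.117,-0.072,0],[-0.156,-0.096,0],[-0.195,-0.12,0],[-0.234,-0.144,0],[-0.273,-0.168,0],[-0.313,-0.193,0]],"rotation":[[0,0,0.1],[0,0,0.2],[0,0,0.3],[0,0,0.4],[0,0,0.5],[0,0,0.6],[0,0,0.7],[0,0,0.8]]}' 0.0918; python3 -c "
from h import *
to(448,-89,202,np.pi/2-.183)"
```

```text
time: 1.1
tool_pos: [381.4, 250.4, 202.7]
tcp_rot: [-3.141, -0.0, 2.108]
contact_force: [-0.3, -0.7, 0.1]
grip_width: 92.0
finger_force: 0.0
t 1.1 dp mm [-325.8 -116.3    0.7] rot [-0.   -0.    0.72] q [ 0.41  0.22  1.7   0.    1.22 -0.12] width 92.0
```

```bash
python3 -m pendant '{"dp":[[-0.041,-0.0145,0],[-0.082,-0.029,0],[-0.122,-0.0435,0],[-0.163,-0.058,0],[-0.204,-0.0725,0],[-0.244,-0.087,0],[-0.285,-0.102,0],[-0.326,-0.116,0]],"rotation":[[0,0,0.09],[0,0,0.18],[0,0,0.27],[0,0,0.36],[0,0,0.45],[0,0,0.54],[0,0,0.63],[0,0,0.72]]}'; python3 -c "
from h import *
to(448,-89,35,np.pi/2-.183)"
```

```text
time: 2.1
tool_pos: [448.6, -89.0, 202.7]
tcp_rot: [-3.141, -0.0, 1.388]
contact_force: [1.2, -0.0, -0.7]
grip_width: 91.6
finger_force: 0.0
t 2.1 dp mm [ -0.2  -0.5 167.7] rot [-0. -0. -0.] q [-0.36  0.22  1.7   0.    1.23 -0.18] width 91.6
```

```bash
python3 -m pendant '{"dp":[[0,0,0.03],[0,0,0.06],[0,0,0.09],[0,0,0.115],[0,0,0.135],[0,0,0.15],[0,0,0.16],[0,0,0.168]],"rotation":[[0,0,0],[0,0,0],[0,0,0],[0,0,0],[0,0,0],[0,0,0],[0,0,0],[0,0,0]]}'
python3 - <<'E'
from h import *
import cv2
c=vision.capture("scene")["pixels"][:,:,::-1]; t=vision.capture("top")["pixels"][:,:,::-1]
cv2.imwrite("pics/a.png",np.hstack([cv2.resize(c[100:280,190:410],(660,540)) ][:1]))
E
```

```text
time: 3.1
tool_pos: [448.7, -87.6, 34.5]
tcp_rot: [-3.141, -0.0, 1.391]
contact_force: [-0.7, -0.2, -0.5]
grip_width: 91.8
finger_force: 0.0
```

View pics/a.png

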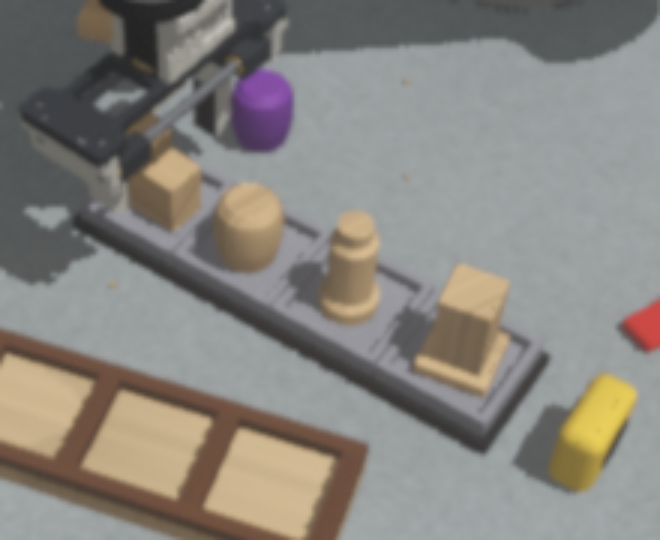

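The fingers straddle the stepped foot (crop 160,190), clear of the bun foot at (248,225) and the purple decoy at (262,110). Closing.

```bash
Z='x'; python3 -m pendant '{"dp":[[0,0,0],[0,0,0],[0,0,0],[0,0,0],[0,0,0],[0,0,0]],"rotation":[[0,0,0],[0,0,0],[0,0,0],[0,0,0],[0,0,0],[0,0,0]]}' 0.02; python3 -m pendant '{"dp":[[0,0,-0.008],[0,0,-0.025],[0,0,-0.05],[0,0,-0.08],[0,0,-0.105],[0,0,-0.12],[0,0,-0.125],[0,0,-0.125]],"rotation":[[0,0,0],[0,0,0],[0,0,0],[0,0,0],[0,0,0],[0,0,0],[0,0,0],[0,0,0]]}'; python3 -c "
from h import *
to(620.4,94.7,160,np.pi/2+.144)"
```

```text
time: 3.95
tool_pos: [448.8, -87.6, 34.9]
tcp_rot: [3.142, -0.0, 1.391]
contact_force: [-0.3, 0.0, 0.6]
grip_width: 36.6
finger_force: 0.0
time: 4.95
tool_pos: [448.6, -87.6, 159.9]
tcp_rot: [3.141, -0.0, 1.391]
contact_force: [0.8, 0.3, 0.1]
grip_width: 31.9
finger_force: 30.0
t 4.95 dp mm [ 2.101e+02  1.364e+02 -1.000e-01] rot [ 0.    -0.    -0.324] q [-0.36  0.26  1.77  0.    1.11 -0.18] width 31.9
```

```bash
python3 -m pendant '{"dp":[[0.015,0.01,0],[0.045,0.03,0],[0.083,0.054,0],[0.12,0.078,0],[0.157,0.102,0],[0.185,0.12,0],[0.202,0.131,0],[0.21,0.136,0]],"rotation":[[0,0,-0.03],[0,0,-0.07],[0,0,-0.12],[0,0,-0.17],[0,0,-0.22],[0,0,-0.27],[0,0,-0.31],[0,0,-0.324]]}'
python3 - <<'E'
from h import *
import cv2
to(620.4,94.7,45,np.pi/2+.144)
c=vision.capture("scene")["pixels"][:,:,::-1]
cv2.imwrite("pics/b.png",cv2.resize(c[100:300,110:350],(720,600)))
E
```

```text
time: 5.95
tool_pos: [620.4, 96.5, 158.5]
tcp_rot: [-3.14, -0.001, 1.717]
contact_force: [-0.1, -0.6, -0.6]
grip_width: 31.7
finger_force: 30.0
t 5.95 dp mm [-1.800e+00 -1.000e-01  1.135e+02] rot [-0.002 -0.001  0.003] q [ 0.03  0.57  1.28  0.    1.29 -0.11] width 31.7
```

View pics/b.png

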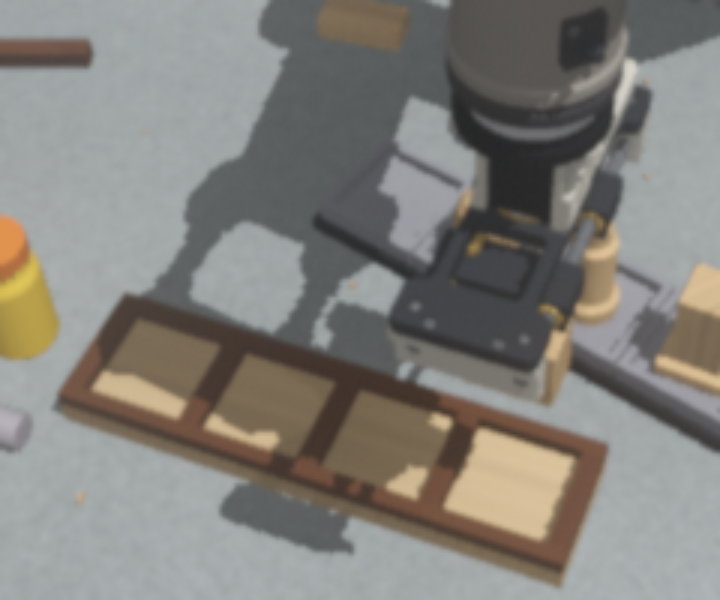

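The foot is held at (557,370) above the rightmost bay in this view, which is the robot's left. Lowering.

```bash
python3 -m pendant '{"dp":[[-0.002,0,0.02],[-0.002,0,0.045],[-0.002,0,0.07],[-0.002,0,0.09],[-0.002,0,0.104],[-0.002,0,0.113],[-0.002,0,0.113]],"rotation":[[0,0,0],[0,0,0],[0,0,0],[0,0,0],[0,0,0],[0,0,0],[0,0,0]]}';  python3 -m pendant '{"dp":[[0,0,0.002],[0,0,0.004],[0,0,0.006],[0,0,0.006]],"rotation":[[0,0,0],[0,0,0],[0,0,0],[0,0,0]]}'
```

```text
time: 6.88
tool_pos: [620.2, 92.6, 46.6]
tcp_rot: [-3.141, -0.0, 1.715]
contact_force: [0.0, -0.6, -0.6]
grip_width: 31.6
finger_force: 30.0
time: 7.38
tool_pos: [620.4, 92.7, 40.8]
tcp_rot: [-3.141, -0.0, 1.715]
contact_force: [0.3, -1.1, -1.9]
grip_width: 31.7
finger_force: 30.0
```

```bash
python3 -m pendant '{"dp":[[0,0,0.001],[0,0,0.002],[0,0,0.0025],[0,0,0.0025]],"rotation":[[0,0,0],[0,0,0],[0,0,0],[0,0,0]]}'; python3 -m pendant '{"dp":[[0,0,0.001],[0,0,0.0015],[0,0,0.0015]],"rotation":[[0,0,0],[0,0,0],[0,0,0]]}'
```

```text
time: 7.88
tool_pos: [620.4, 92.7, 38.3]
tcp_rot: [-3.141, -0.0, 1.715]
contact_force: [0.0, 0.1, -0.4]
grip_width: 31.4
finger_force: 30.0
time: 8.25
tool_pos: [620.5, 92.7, 37.2]
tcp_rot: [3.141, -0.0, 1.715]
contact_force: [-0.7, -0.8, 1.0]
grip_width: 31.6
finger_force: 30.0
```

```bash
python3 -m pendant '{"dp":[[0,0,0.001],[0,0,0.0015],[0,0,0.0015]],"rotation":[[0,0,0],[0,0,0],[0,0,0]]}'; python3 -m pendant '{"dp":[[0,0,0.0005],[0,0,0.001],[0,0,0.001]],"rotation":[[0,0,0],[0,0,0],[0,0,0]]}'
```

```text
time: 8.62
tool_pos: [620.7, 92.7, 37.0]
tcp_rot: [3.14, 0.0, 1.715]
contact_force: [-2.8, 0.2, 10.8]
grip_width: 31.2
finger_force: 30.0
time: 9.0
tool_pos: [620.9, 92.7, 36.9]
tcp_rot: [3.14, 0.0, 1.715]
contact_force: [-4.4, -0.1, 15.3]
grip_width: 31.2
finger_force: 30.0
```

Contact at z≈37. I'll open and rise.

```bash
python3 -m pendant '{"dp":[[0,0,-0.001],[0,0,-0.001],[0,0,-0.001],[0,0,-0.001],[0,0,-0.001],[0,0,-0.001]],"rotation":[[0,0,0],[0,0,0],[0,0,0],[0,0,0],[0,0,0],[0,0,0]]}' 0.08; python3 -m pendant '{"dp":[[0,0,-0.01],[0,0,-0.03],[0,0,-0.06],[0,0,-0.09],[0,0,-0.115],[0,0,-0.124]],"rotation":[[0,0,0],[0,0,0],[0,0,0],[0,0,0],[0,0,0],[0,0,0]]}';  python3 -c "
from h import *
to(458,-9.5,160,np.pi/2-.1)"
```

```text
time: 9.75
tool_pos: [620.4, 92.7, 35.3]
tcp_rot: [-3.142, -0.0, 1.715]
contact_force: [0.1, 0.1, 0.8]
grip_width: 79.7
finger_force: 0.0
time: 10.5
tool_pos: [621.3, 92.7, 161.8]
tcp_rot: [3.138, 0.0, 1.715]
contact_force: [0.5, -0.1, -0.6]
grip_width: 79.9
finger_force: 0.0
t 10.5 dp mm [ -77.7 -176.3    1.2] rot [ 0.004 -0.     0.244] q [ 0.03  0.56  1.28  0.    1.29 -0.12] width 79.9
```

```bash
python3 -m pendant '{"dp":[[-0.006,-0.013,0],[-0.018,-0.04,0],[-0.032,-0.072,0],[-0.046,-0.105,0],[-0.06,-0.136,0],[-0.071,-0.16,0],[-0.078,-0.176,0],[-0.078,-0.176,0]],"rotation":[[0,0,0.03],[0,0,0.06],[0,0,0.09],[0,0,0.13],[0,0,0.17],[0,0,0.21],[0,0,0.244],[0,0,0.244]]}';  python3 - <<'E'
from h import *
import cv2
to(458,-9.5,36,np.pi/2-.1)
c=vision.capture("scene")["pixels"][:,:,::-1]
cv2.imwrite("pics/c.png",cv2.resize(c[100:300,110:380],(800,592)))
E
```

```text
time: 11.5
tool_pos: [457.0, -10.1, 159.5]
tcp_rot: [-3.142, -0.0, 1.47]
contact_force: [0.1, -0.2, -0.3]
grip_width: 80.0
finger_force: 0.0
t 11.5 dp mm [  0.7   0.9 123.5] rot [-0.    -0.    -0.001] q [-0.19  0.26  1.77  0.    1.11 -0.09] width 80.0
```

View pics/c.png

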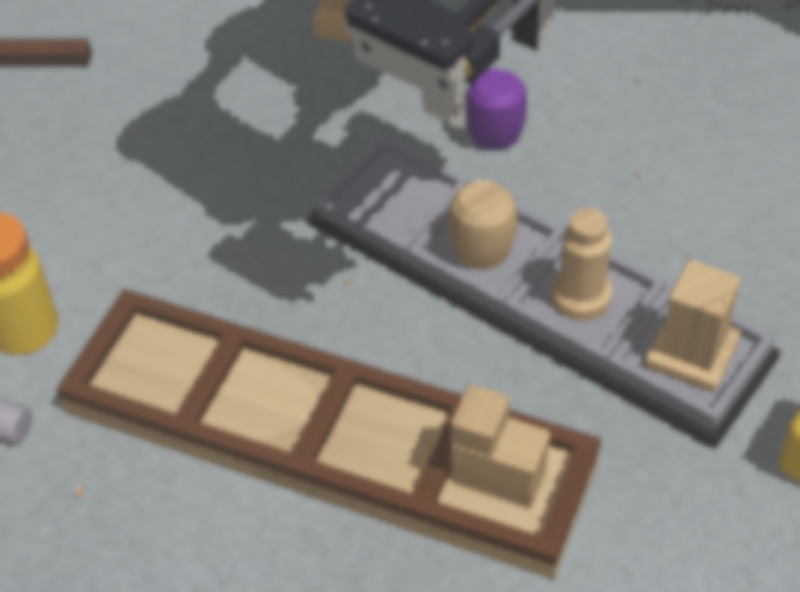

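The stepped foot stands upright in the rightmost bay in this view, at (497,450), apparently nearer the inner corner. I'll measure it from the top camera.

Run:
```python
from h import *
import cv2
t=vision.capture("top")["pixels"][:,:,::-1]; cv2.imwrite("pics/t1.png",t)
cv2.imwrite("pics/t1c.png",cv2.resize(t[85:155,150:220],None,fx=8,fy=8,interpolation=cv2.INTER_CUBIC))
```

```text
(no output)
```

View pics/t1c.png

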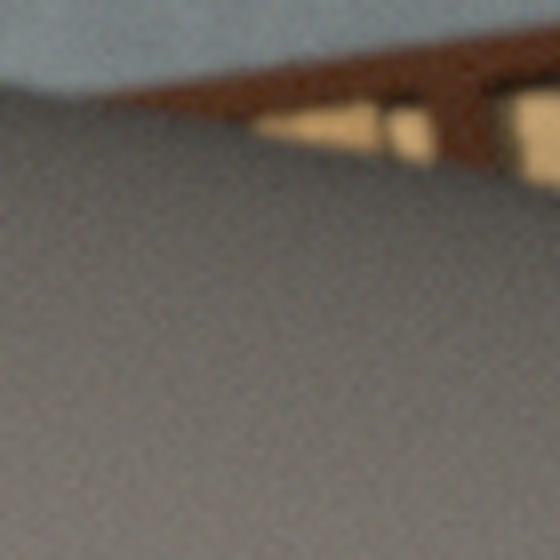

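The arm blocks the top camera there, so I'll fit it from the scene view instead.

Run:
```python
import h; from h import *
c=vision.capture("scene"); h.POSE=c["pose"]; h.F=192/np.tan(np.radians(c["vfov"]/2)); h.C=(c["cx"],c["cy"])
s=lambda L:np.array(L,float)/2.963+[110,100]
# scene crop: rim outer corners: (-x,+y) (598,438); (+x,+y) (553,577); (+x,-y) (60,393); (-x,-y) (127,292)
f,r=fit(s([(598,438),(553,577),(60,393),(127,292)]),[(-46,175),(46,175),(46,-175),(-46,-175)],30,[638,-30,.14]);print('oil',f,r.round(1))
L=[(-16,0),(-16,-27),(16,-27),(16,0),(16,27),(-16,27)]
g,r=fit(s([(510,400),(475,386),(453,429),(489,447),(536,467),(551,432)]),L,np.array([88,88,88,88,64,64]),[620,94,.14]);print('foot',g,r.round(1))
d=g[:2]-f[:2]; a=f[2]; print(np.cos(a)*d[0]+np.sin(a)*d[1],-np.sin(a)*d[0]+np.cos(a)*d[1]-126)
```

```text
oil [ 6.46185998e+02 -2.63743596e+01  1.35521750e-01] [[ 1.4  3.4]
 [ 0.7 -2.8]
 [-1.6 -0.5]
 [-0.7 -0.4]]
foot [6.23475016e+02 9.20873142e+01 1.75447123e-01] [[ 0.3 -0.5]
 [-2.   0.2]
 [-0.4 -0.4]
 [ 1.8 -2.2]
 [ 0.   2.6]
 [ 0.2  0.2]]
-6.497707869557377 -5.556085058586362
```

Run:
```python
import h; from h import *
q=lambda a,b:np.array([(a,b),(a,-b),(-a,-b),(-a,b)],float)
uo=np.array([(20,100),(600,12),(625,165),(42,250)])/3+[150,65]; us=np.array([(40,22),(800,97),(785,298),(18,222)])/4+[120,170]
def w(s,l,z): c,n=np.cos(s[2]),np.sin(s[2]); return np.c_[l@np.array([[c,n],[-n,c]])+s[:2],np.full(4,z)]
def d(p,k): e=proj(p)-C; return C+e*(1+k*(e**2).sum(1,keepdims=True)/F**2)
fun=lambda v:np.r_[(d(w(v[:3],q(46,175),30),v[6])-uo).ravel(),(d(w(v[3:6],q(46,173),12),v[6])-us).ravel()]
r=least_squares(fun,[637,-30,.14,460,33,-.1,0],x_scale=[1,1,.01,1,1,.01,.01]);print(r.x.round(3),r.fun.round(1))
def und(uv):
    e=(np.array(uv)-C); u=e.copy()
    for _ in range(9):u=e/(1+r.x[6]*(u@u)/F**2)
    return u+C
for n,p,z in(('turned',(191,205.75),100),('bun',(245,210.25),60),('sq',(137.75,203),92)): print(n,ray(und(p),z))
o=r.x[:3]
for y in(126,42,-42,-126): print(y,o[:2]+y*np.array([-np.sin(o[2]),np.cos(o[2])]))
```

```text
[ 6.39175e+02 -3.02170e+01  1.45000e-01  4.59797e+02  3.39820e+01
 -1.00000e-01 -7.40000e-02] [ 0.4  0.  -0.2  0.7  0.4 -0.7 -0.6  0.   0.1 -0.2  0.5 -0.7 -0.3  0.6
 -0.3  0.3]
turned [[464.53100467  73.26483145]]
bun [[458.09887808  -9.45330321]]
sq [[469.28792917 160.25606987]]
126 [620.96311989  94.45980698]
42 [633.10430856  11.34186946]
-42 [645.24549722 -71.77606807]
-126 [ 657.38668589 -154.89400559]
```

With a mild barrel-distortion term the fit is good to under 1 px, so the bay centres are refined. Now the bun foot.

```bash
python3 -m pendant '{"dp":[[0,0,0.03],[0,0,0.055],[0,0,0.08],[0,0,0.1],[0,0,0.115],[0,0,0.123],[0,0,0.123]],"rotation":[[0,0,0],[0,0,0],[0,0,0],[0,0,0],[0,0,0],[0,0,0],[0,0,0]]}'; python3 -m pendant '{"dp":[[0,0,0],[0,0,0],[0,0,0],[0,0,0],[0,0,0],[0,0,0],[0,0,0]],"rotation":[[0,0,0],[0,0,0],[0,0,0],[0,0,0],[0,0,0],[0,0,0],[0,0,0]]}' 0.03
```

```text
time: 12.52
tool_pos: [457.6, -9.5, 36.0]
tcp_rot: [-3.141, -0.0, 1.471]
contact_force: [-0.3, -0.5, 0.4]
grip_width: 80.1
finger_force: 0.0
time: 13.4
tool_pos: [457.6, -9.8, 36.5]
tcp_rot: [3.141, -0.0, 1.471]
contact_force: [-0.1, 0.1, 1.9]
grip_width: 45.2
finger_force: 29.2
```

```bash
python3 -m pendant '{"dp":[[0,0,-0.008],[0,0,-0.025],[0,0,-0.05],[0,0,-0.08],[0,0,-0.105],[0,0,-0.12],[0,0,-0.125],[0,0,-0.125]],"rotation":[[0,0,0],[0,0,0],[0,0,0],[0,0,0],[0,0,0],[0,0,0],[0,0,0],[0,0,0]]}'; python3 -c "
from h import *
to(633,11.3,161,np.pi/2+.145)"
```

```text
time: 14.4
tool_pos: [457.3, -9.8, 161.4]
tcp_rot: [-3.142, -0.0, 1.471]
contact_force: [-0.7, -0.6, -1.2]
grip_width: 44.7
finger_force: 28.9
t 14.4 dp mm [ 38.5 172.7   0.4] rot [-0.    -0.    -0.245] q [-0.19  0.26  1.77  0.    1.12 -0.09] width 44.7
```

Width is 44.7 mm where 49 was expected, so I'll check the grasp.

Run:
```python
from h import *
import cv2
c=vision.capture("scene")["pixels"][:,:,::-1]
cv2.imwrite("pics/d.png",cv2.resize(c[70:250,190:390],(666,600),interpolation=cv2.INTER_CUBIC))
```

```text
(no output)
```

View pics/d.png

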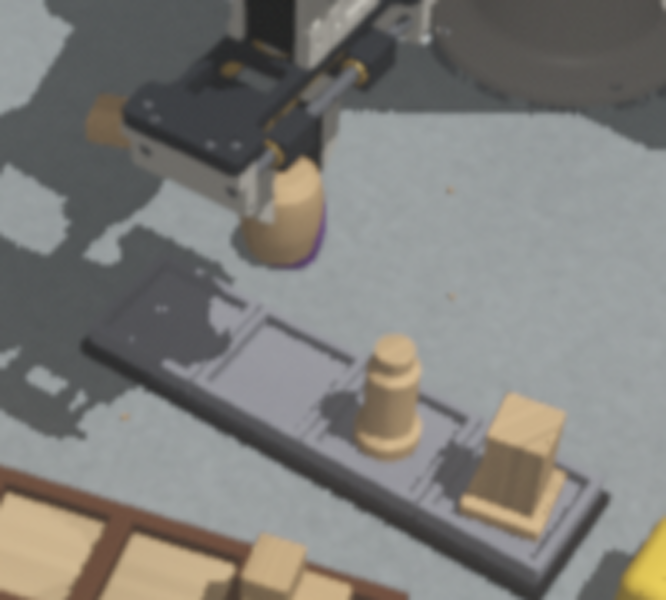

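The bun foot hangs upright and held, with its bottom at (283,265). I'll carry it smoothly and lower it on force feedback.

```bash
python3 -m pendant '{"dp":[[0.003,0.012,0],[0.008,0.036,0],[0.015,0.067,0],[0.022,0.1,0],[0.029,0.13,0],[0.034,0.154,0],[0.037,0.168,0],[0.0385,0.173,0]],"rotation":[[0,0,-0.03],[0,0,-0.06],[0,0,-0.1],[0,0,-0.14],[0,0,-0.18],[0,0,-0.22],[0,0,-0.24],[0,0,-0.245]]}'; python3 -c "
from h import *
to(633,11.3,49,np.pi/2+.145)"
```

```text
time: 15.45
tool_pos: [634.2, 11.5, 160.0]
tcp_rot: [-3.14, -0.0, 1.717]
contact_force: [-0.1, 0.1, -0.3]
grip_width: 44.9
finger_force: 28.9
t 15.45 dp mm [-1.00e-01 -1.00e+00  1.11e+02] rot [-0.001 -0.     0.001] q [-0.1   0.58  1.26  0.    1.3  -0.25] width 44.9
```

```bash
python3 -m pendant '{"dp":[[0,-0.001,0.015],[0,-0.001,0.04],[0,-0.001,0.065],[0,-0.001,0.085],[0,-0.001,0.1],[0,-0.001,0.109],[0,-0.001,0.111],[0,-0.001,0.111]],"rotation":[[0,0,0],[0,0,0],[0,0,0],[0,0,0],[0,0,0],[0,0,0],[0,0,0],[0,0,0]]}';  python3 -m pendant '{"dp":[[0,0,0.0015],[0,0,0.003],[0,0,0.0045],[0,0,0.0045]],"rotation":[[0,0,0],[0,0,0],[0,0,0],[0,0,0]]}';  python3 -m pendant '{"dp":[[0,0,0.001],[0,0,0.002],[0,0,0.003],[0,0,0.003]],"rotation":[[0,0,0],[0,0,0],[0,0,0],[0,0,0]]}'
```

```text
time: 16.45
tool_pos: [632.7, 11.1, 50.9]
tcp_rot: [3.141, 0.0, 1.716]
contact_force: [-0.9, 0.1, -0.2]
grip_width: 45.2
finger_force: 28.9
time: 16.95
tool_pos: [632.4, 11.1, 45.8]
tcp_rot: [-3.141, -0.0, 1.716]
contact_force: [-0.1, -0.0, -0.9]
grip_width: 45.4
finger_force: 28.9
time: 17.45
tool_pos: [632.3, 11.1, 42.8]
tcp_rot: [-3.141, -0.0, 1.716]
contact_force: [0.4, 0.6, -0.6]
grip_width: 45.2
finger_force: 28.9
```

```bash
python3 -m pendant '{"dp":[[0,0,0.001],[0,0,0.002],[0,0,0.0025],[0,0,0.0025]],"rotation":[[0,0,0],[0,0,0],[0,0,0],[0,0,0]]}';  python3 -m pendant '{"dp":[[0,0,0.001],[0,0,0.002],[0,0,0.002]],"rotation":[[0,0,0],[0,0,0],[0,0,0]]}'
```

```text
time: 17.95
tool_pos: [632.4, 11.1, 40.4]
tcp_rot: [-3.142, -0.0, 1.716]
contact_force: [-0.9, 0.5, -0.5]
grip_width: 44.7
finger_force: 28.9
time: 18.32
tool_pos: [632.4, 11.1, 38.3]
tcp_rot: [-3.141, -0.0, 1.716]
contact_force: [-0.2, -0.3, -0.5]
grip_width: 44.9
finger_force: 28.9
```

```bash
python3 -m pendant '{"dp":[[0,0,0.001],[0,0,0.0015],[0,0,0.0015]],"rotation":[[0,0,0],[0,0,0],[0,0,0]]}';  python3 -m pendant '{"dp":[[0,0,0.001],[0,0,0.0015],[0,0,0.0015]],"rotation":[[0,0,0],[0,0,0],[0,0,0]]}'
```

```text
time: 18.7
tool_pos: [632.4, 11.1, 36.8]
tcp_rot: [-3.142, -0.0, 1.716]
contact_force: [0.3, -0.7, -1.3]
grip_width: 44.9
finger_force: 28.9
time: 19.08
tool_pos: [632.6, 11.2, 36.5]
tcp_rot: [3.141, 0.0, 1.716]
contact_force: [-2.5, 0.2, 7.0]
grip_width: 44.9
finger_force: 29.8
```

Contact. Release and rise.

```bash
python3 -m pendant '{"dp":[[0,0,-0.001],[0,0,-0.001],[0,0,-0.001],[0,0,-0.001],[0,0,-0.001],[0,0,-0.001]],"rotation":[[0,0,0],[0,0,0],[0,0,0],[0,0,0],[0,0,0],[0,0,0]]}' 0.08; python3 -m pendant '{"dp":[[0,0,-0.01],[0,0,-0.03],[0,0,-0.06],[0,0,-0.09],[0,0,-0.115],[0,0,-0.134],[0,0,-0.135]],"rotation":[[0,0,0],[0,0,0],[0,0,0],[0,0,0],[0,0,0],[0,0,0],[0,0,0]]}';  python3 -c "
from h import *
to(464.5,73.3,170,np.pi/2-.1)"
```

```text
time: 19.82
tool_pos: [632.4, 11.1, 36.4]
tcp_rot: [-3.142, -0.0, 1.716]
contact_force: [-0.6, 0.1, 0.4]
grip_width: 80.5
finger_force: 0.0
time: 20.7
tool_pos: [633.4, 11.0, 173.7]
tcp_rot: [3.137, 0.001, 1.716]
contact_force: [-1.2, 0.6, -0.3]
grip_width: 79.9
finger_force: 0.0
t 20.7 dp mm [  86.  -158.1    3. ] rot [0.004 0.    0.245] q [-0.1   0.56  1.25  0.    1.33 -0.25] width 79.9
```

```bash
python3 -m pendant '{"dp":[[0.006,-0.011,0],[0.019,-0.035,0],[0.036,-0.066,0],[0.053,-0.098,0],[0.068,-0.126,0],[0.08,-0.147,0],[0.086,-0.158,0],[0.086,-0.158,0]],"rotation":[[0,0,0.03],[0,0,0.06],[0,0,0.1],[0,0,0.14],[0,0,0.18],[0,0,0.22],[0,0,0.245],[0,0,0.245]]}';  python3 - <<'E'
from h import *
import cv2
to(464.5,73.3,45,np.pi/2-.1)
c=vision.capture("scene")["pixels"][:,:,::-1]
cv2.imwrite("pics/e.png",cv2.resize(c[100:300,110:380],(800,592),interpolation=cv2.INTER_CUBIC))
t=vision.capture("top")["pixels"][:,:,::-1]; cv2.imwrite("pics/t2.png",t)
E
```

```text
time: 21.7
tool_pos: [463.4, 73.5, 171.3]
tcp_rot: [-3.142, 0.0, 1.472]
contact_force: [0.3, 0.8, -0.4]
grip_width: 79.9
finger_force: 0.0
t 21.7 dp mm [-1.000e-01  1.100e+00  1.263e+02] rot [-0.     0.     0.001] q [-0.01  0.27  1.72  0.    1.15  0.09] width 79.9
```

View pics/e.png

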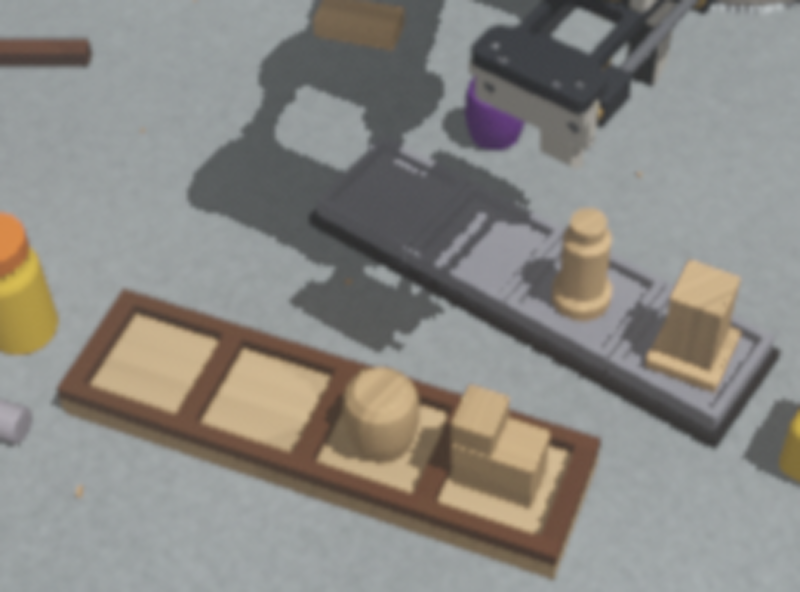

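The bun foot stands upright and near-centred in its bay (382,420), and the stepped foot is undisturbed. Next, the turned foot.

```bash
python3 -m pendant '{"dp":[[0,0.001,0.03],[0,0.001,0.055],[0,0.001,0.08],[0,0.001,0.1],[0,0.001,0.116],[0,0.001,0.126],[0,0.001,0.126]],"rotation":[[0,0,0],[0,0,0],[0,0,0],[0,0,0],[0,0,0],[0,0,0],[0,0,0]]}'; python3 -m pendant '{"dp":[[0,0,0],[0,0,0],[0,0,0],[0,0,0],[0,0,0],[0,0,0],[0,0,0],[0,0,0]],"rotation":[[0,0,0],[0,0,0],[0,0,0],[0,0,0],[0,0,0],[0,0,0],[0,0,0],[0,0,0]]}' 0.015
```

```text
time: 22.68
tool_pos: [464.7, 73.1, 44.8]
tcp_rot: [-3.14, 0.0, 1.471]
contact_force: [-0.2, -0.1, 0.4]
grip_width: 79.8
finger_force: 0.0
time: 23.68
tool_pos: [464.7, 73.3, 45.5]
tcp_rot: [3.141, -0.0, 1.471]
contact_force: [-0.4, -0.2, 1.7]
grip_width: 32.2
finger_force: 30.0
```

```bash
python3 -m pendant '{"dp":[[0,0,-0.008],[0,0,-0.025],[0,0,-0.05],[0,0,-0.08],[0,0,-0.105],[0,0,-0.12],[0,0,-0.13],[0,0,-0.13]],"rotation":[[0,0,0],[0,0,0],[0,0,0],[0,0,0],[0,0,0],[0,0,0],[0,0,0],[0,0,0]]}'; python3 -c "
from h import *
to(645.2,-71.8,175,np.pi/2+.145)"
```

```text
time: 24.68
tool_pos: [464.9, 73.3, 175.9]
tcp_rot: [3.14, -0.0, 1.471]
contact_force: [-0.1, -0.4, -0.6]
grip_width: 31.8
finger_force: 30.0
t 24.68 dp mm [-126.3  193.9    1.1] rot [ 0.001 -0.    -0.245] q [-0.01  0.27  1.71  0.    1.16  0.09] width 31.8
```

```bash
python3 -m pendant '{"dp":[[-0.009,0.014,0],[-0.027,0.042,0],[-0.05,0.077,0],[-0.074,0.114,0],[-0.097,0.149,0],[-0.114,0.175,0],[-0.123,0.189,0],[-0.126,0.194,0]],"rotation":[[0,0,-0.03],[0,0,-0.06],[0,0,-0.1],[0,0,-0.14],[0,0,-0.18],[0,0,-0.22],[0,0,-0.24],[0,0,-0.245]]}'; python3 -c "
from h import *
to(645.2,-71.8,49,np.pi/2+.145)"
```

```text
time: 25.68
tool_pos: [645.1, -72.1, 173.8]
tcp_rot: [-3.139, -0.001, 1.715]
contact_force: [-0.2, -0.5, -0.4]
grip_width: 32.1
finger_force: 30.0
t 25.68 dp mm [1.000e-01 4.000e-01 1.248e+02] rot [-0.002 -0.001 -0.001] q [-0.23  0.6   1.19  0.    1.36 -0.37] width 32.1
```

```bash
python3 -m pendant '{"dp":[[0,0,0.015],[0,0,0.04],[0,0,0.068],[0,0,0.093],[0,0,0.112],[0,0,0.122],[0,0,0.125],[0,0,0.125]],"rotation":[[0,0,0],[0,0,0],[0,0,0],[0,0,0],[0,0,0],[0,0,0],[0,0,0],[0,0,0]]}';  python3 -m pendant '{"dp":[[0,0,0.001],[0,0,0.002],[0,0,0.003],[0,0,0.003]],"rotation":[[0,0,0],[0,0,0],[0,0,0],[0,0,0]]}'
```

```text
time: 26.68
tool_pos: [645.3, -71.4, 50.8]
tcp_rot: [3.141, 0.0, 1.716]
contact_force: [0.1, -0.3, -0.6]
grip_width: 32.2
finger_force: 30.0
time: 27.18
tool_pos: [645.1, -71.5, 47.4]
tcp_rot: [-3.142, -0.0, 1.716]
contact_force: [-0.0, -0.5, -0.3]
grip_width: 32.0
finger_force: 30.0
```

```bash
python3 -m pendant '{"dp":[[0,0,0.001],[0,0,0.0015],[0,0,0.0015]],"rotation":[[0,0,0],[0,0,0],[0,0,0]]}';  python3 -m pendant '{"dp":[[0,0,0.001],[0,0,0.0015],[0,0,0.0015]],"rotation":[[0,0,0],[0,0,0],[0,0,0]]}'
```

```text
time: 27.55
tool_pos: [645.1, -71.4, 45.8]
tcp_rot: [-3.141, -0.0, 1.716]
contact_force: [0.6, 0.4, -0.7]
grip_width: 31.8
finger_force: 30.0
time: 27.92
tool_pos: [645.4, -71.5, 45.4]
tcp_rot: [3.141, 0.0, 1.716]
contact_force: [-1.9, 0.7, 5.0]
grip_width: 32.1
finger_force: 30.0
```

```bash
python3 -m pendant '{"dp":[[0,0,0],[0,0,0],[0,0,0],[0,0,0],[0,0,0],[0,0,0]],"rotation":[[0,0,0],[0,0,0],[0,0,0],[0,0,0],[0,0,0],[0,0,0]]}' 0.08; python3 -m pendant '{"dp":[[0,0,-0.01],[0,0,-0.03],[0,0,-0.06],[0,0,-0.09],[0,0,-0.115],[0,0,-0.128],[0,0,-0.13]],"rotation":[[0,0,0],[0,0,0],[0,0,0],[0,0,0],[0,0,0],[0,0,0],[0,0,0]]}';  python3 -c "
from h import *
to(469.3,160,175,np.pi/2+.05)"
```

```text
time: 28.68
tool_pos: [645.1, -71.5, 44.4]
tcp_rot: [-3.142, -0.0, 1.716]
contact_force: [-0.7, -1.0, -0.5]
grip_width: 79.9
finger_force: 0.0
time: 29.55
tool_pos: [645.4, -71.5, 175.3]
tcp_rot: [3.14, 0.0, 1.716]
contact_force: [0.0, -0.1, -1.3]
grip_width: 80.1
finger_force: 0.0
t 29.55 dp mm [ 254.5 -140.8   -0. ] rot [0.001 0.    0.095] q [-0.23  0.59  1.19  0.    1.36 -0.37] width 80.1
```

```bash
python3 -m pendant '{"dp":[[0.02,-0.011,0],[0.055,-0.03,0],[0.1,-0.055,0],[0.15,-0.083,0],[0.195,-0.108,0],[0.23,-0.127,0],[0.25,-0.138,0],[0.2545,-0.141,0]],"rotation":[[0,0,0.01],[0,0,0.02],[0,0,0.04],[0,0,0.05],[0,0,0.07],[0,0,0.08],[0,0,0.09],[0,0,0.095]]}';  python3 - <<'E'
from h import *
import cv2
to(469.3,160,45,np.pi/2+.05)
c=vision.capture("scene")["pixels"][:,:,::-1]
cv2.imwrite("pics/f.png",cv2.resize(c[100:300,110:380],(800,592),interpolation=cv2.INTER_CUBIC))
E
```

```text
time: 30.55
tool_pos: [467.6, 160.8, 173.7]
tcp_rot: [-3.14, 0.0, 1.623]
contact_force: [0.6, -0.6, 0.1]
grip_width: 79.7
finger_force: 0.0
t 30.55 dp mm [ -0.8   1.8 128.7] rot [-0.002  0.     0.002] q [0.18 0.31 1.65 0.   1.18 0.12] width 79.7
```

View pics/f.png

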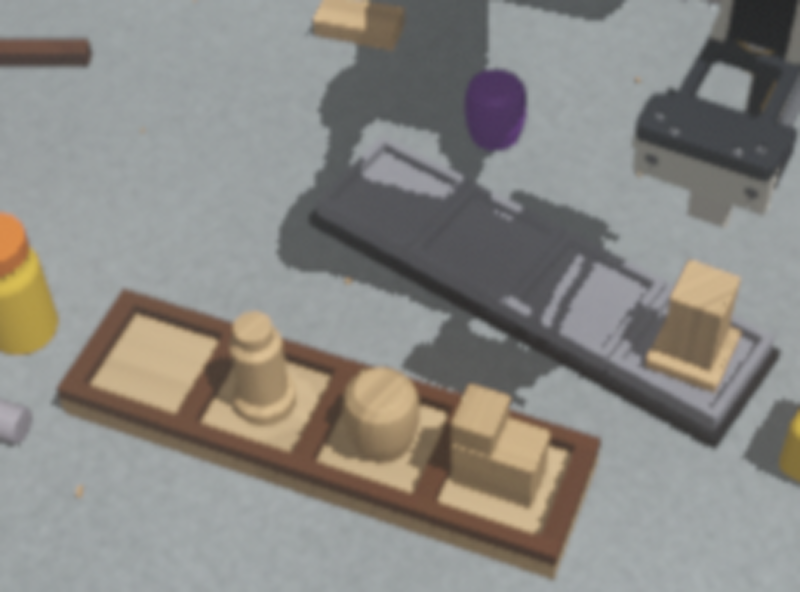

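The turned foot stands upright (265,370) and the square foot waits at (700,320), roughly aligned with the gripper. Grasping it.

```bash
python3 -m pendant '{"dp":[[-0.001,0.001,0.03],[-0.001,0.001,0.055],[-0.001,0.001,0.08],[-0.001,0.001,0.1],[-0.001,0.001,0.118],[-0.001,0.001,0.128],[-0.001,0.001,0.128]],"rotation":[[0,0,0],[0,0,0],[0,0,0],[0,0,0],[0,0,0],[0,0,0],[0,0,0]]}'; python3 -m pendant '{"dp":[[0,0,0],[0,0,0],[0,0,0],[0,0,0],[0,0,0],[0,0,0],[0,0,0],[0,0,0]],"rotation":[[0,0,0],[0,0,0],[0,0,0],[0,0,0],[0,0,0],[0,0,0],[0,0,0],[0,0,0]]}' 0.02
```

```text
time: 31.48
tool_pos: [469.8, 158.4, 45.7]
tcp_rot: [-3.14, 0.0, 1.62]
contact_force: [0.7, -0.6, 0.4]
grip_width: 79.9
finger_force: 0.0
time: 32.48
tool_pos: [470.0, 159.1, 46.5]
tcp_rot: [3.141, -0.0, 1.621]
contact_force: [0.7, -0.4, 1.7]
grip_width: 35.6
finger_force: 30.0
```

```bash
python3 -m pendant '{"dp":[[0,0,-0.008],[0,0,-0.025],[0,0,-0.05],[0,0,-0.08],[0,0,-0.11],[0,0,-0.13],[0,0,-0.145],[0,0,-0.145]],"rotation":[[0,0,0],[0,0,0],[0,0,0],[0,0,0],[0,0,0],[0,0,0],[0,0,0],[0,0,0]]}'; python3 -c "
from h import *
to(657.2,-155,190,np.pi/2+.145)"
```

```text
time: 33.48
tool_pos: [470.4, 159.1, 192.6]
tcp_rot: [3.139, -0.0, 1.621]
contact_force: [-0.3, -0.4, -1.0]
grip_width: 36.0
finger_force: 30.0
t 33.48 dp mm [-323.1  170.9    2.9] rot [ 0.003 -0.    -0.095] q [0.17 0.3  1.62 0.   1.22 0.12] width 36.0
```

```bash
python3 -m pendant '{"dp":[[-0.015,0.008,0],[-0.045,0.024,0],[-0.09,0.048,0],[-0.14,0.074,0],[-0.19,0.1,0],[-0.24,0.127,0],[-0.285,0.151,0],[-0.31,0.164,0]],"rotation":[[0,0,0],[0,0,-0.01],[0,0,-0.03],[0,0,-0.04],[0,0,-0.06],[0,0,-0.07],[0,0,-0.08],[0,0,-0.095]]}'; python3 -m pendant '{"dp":[[-0.01,0.005,0],[-0.013,0.007,0],[-0.013,0.007,0]],"rotation":[[0,0,0],[0,0,0],[0,0,0]]}';python3 -c "
from h import *
to(657.2,-155,50,np.pi/2+.145)"
```

```text
time: 34.48
tool_pos: [649.3, -146.3, 189.4]
tcp_rot: [-3.139, -0.001, 1.714]
contact_force: [-0.8, -0.2, -1.0]
grip_width: 35.6
finger_force: 30.0
time: 34.85
tool_pos: [657.7, -153.4, 191.3]
tcp_rot: [-3.141, -0.001, 1.716]
contact_force: [-0.5, -0.3, -0.7]
grip_width: 35.8
finger_force: 30.0
t 34.85 dp mm [ -1.5  -0.7 141.3] rot [-0.    -0.001  0.001] q [-0.34  0.64  1.07  0.    1.44 -0.49] width 35.8
```

```bash
python3 -m pendant '{"dp":[[-0.0015,0,0.015],[-0.0015,0,0.045],[-0.0015,0,0.08],[-0.0015,0,0.108],[-0.0015,0,0.128],[-0.0015,0,0.138],[-0.0015,0,0.141],[-0.0015,0,0.141]],"rotation":[[0,0,0],[0,0,0],[0,0,0],[0,0,0],[0,0,0],[0,0,0],[0,0,0],[0,0,0]]}';  python3 -m pendant '{"dp":[[0,0,0.001],[0,0,0.002],[0,0,0.003],[0,0,0.003]],"rotation":[[0,0,0],[0,0,0],[0,0,0],[0,0,0]]}'
```

```text
time: 35.85
tool_pos: [658.5, -155.7, 51.0]
tcp_rot: [3.141, 0.0, 1.716]
contact_force: [0.7, -0.5, -0.9]
grip_width: 35.3
finger_force: 30.0
time: 36.35
tool_pos: [658.1, -155.7, 47.4]
tcp_rot: [-3.142, -0.0, 1.716]
contact_force: [0.2, 0.2, -0.4]
grip_width: 35.7
finger_force: 30.0
```

```bash
python3 -m pendant '{"dp":[[0,0,0.0005],[0,0,0.001],[0,0,0.001]],"rotation":[[0,0,0],[0,0,0],[0,0,0]]}';  python3 -m pendant '{"dp":[[0,0,0.001],[0,0,0.0015],[0,0,0.0015]],"rotation":[[0,0,0],[0,0,0],[0,0,0]]}'
```

```text
time: 36.72
tool_pos: [658.2, -155.7, 46.6]
tcp_rot: [3.141, 0.0, 1.716]
contact_force: [-0.2, -0.9, 0.5]
grip_width: 35.8
finger_force: 30.0
time: 37.1
tool_pos: [658.3, -155.8, 46.5]
tcp_rot: [3.141, 0.001, 1.716]
contact_force: [-3.4, 0.5, 9.1]
grip_width: 36.0
finger_force: 30.0
```

Contact. I'll release, rise and pull back over the saw rack so the oil rack comes into view.

```bash
python3 -m pendant '{"dp":[[0,0,-0.001],[0,0,-0.001],[0,0,-0.001],[0,0,-0.001],[0,0,-0.001],[0,0,-0.001]],"rotation":[[0,0,0],[0,0,0],[0,0,0],[0,0,0],[0,0,0],[0,0,0]]}' 0.08; python3 -m pendant '{"dp":[[0,0,-0.01],[0,0,-0.03],[0,0,-0.06],[0,0,-0.09],[0,0,-0.12],[0,0,-0.148],[0,0,-0.15]],"rotation":[[0,0,0],[0,0,0],[0,0,0],[0,0,0],[0,0,0],[0,0,0],[0,0,0]]}'; python3 -m pendant '{"dp":[[-0.01,-0.02,0],[-0.03,-0.06,0],[-0.05,-0.1,0],[-0.07,-0.14,0],[-0.09,-0.18,0],[-0.11,-0.21,0],[-0.125,-0.23,0],[-0.13,-0.24,0]],"rotation":[[0,0,0],[0,0,0],[0,0,0],[0,0,0],[0,0,0],[0,0,0],[0,0,0],[0,0,0]]}'
python3 - <<'E'
from h import *
import cv2
c=vision.capture("scene")["pixels"][:,:,::-1]; t=vision.capture("top")["pixels"][:,:,::-1]
a=cv2.resize(c[180:300,120:320],(600,360),interpolation=cv2.INTER_CUBIC); b=cv2.resize(t[60:155,150:365],(543,240),interpolation=cv2.INTER_CUBIC)
cv2.imwrite("pics/g.png",np.vstack([a,np.pad(b,((0,0),(0,57),(0,0)))]))
E
```

```text
time: 37.85
tool_pos: [658.2, -155.7, 45.8]
tcp_rot: [-3.142, -0.0, 1.716]
contact_force: [-0.2, 1.0, -0.6]
grip_width: 79.6
finger_force: 0.0
time: 38.72
tool_pos: [659.4, -156.1, 199.1]
tcp_rot: [3.136, 0.003, 1.716]
contact_force: [-0.7, 1.1, -0.1]
grip_width: 79.9
finger_force: 0.0
time: 39.72
tool_pos: [438.2, -319.5, 195.0]
tcp_rot: [-3.141, -0.001, 1.714]
contact_force: [-0.9, -0.0, 0.2]
grip_width: 80.2
finger_force: 0.0
```

View pics/g.png

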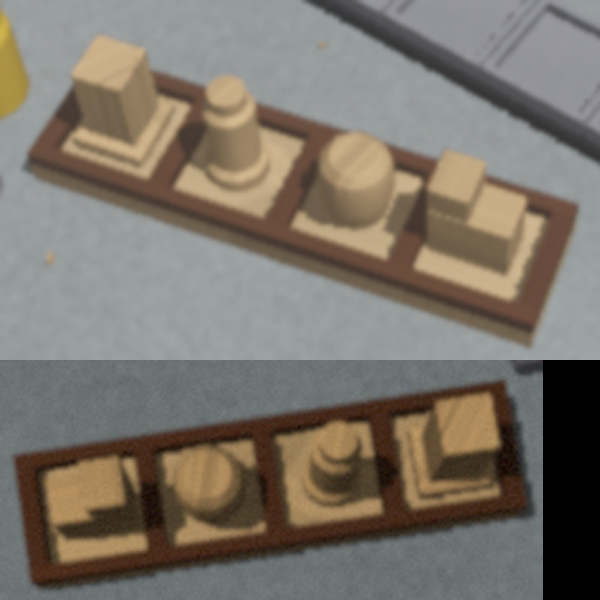

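All four feet stand upright and flat inside their bays. Left to right from the robot they are stepped, bun, turned and square, the reverse of the saw rack. The gripper is clear of everything.

```bash
python3 -c "
from plant import workorder
print(workorder.close_job())"
```

```text
the job is handed in; nothing more can be done
None
```

All four feet now stand upright on the oiling rack in reverse order (from the robot, left to right: stepped, bun, turned, square), and the job was handed in at about 40 s of the 99 s allowed; the hand-in call returned no verdict.

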